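# Mesh the reading lamp's splined foot with its base and hold it down

### The arm

A 6-joint arm with a two-finger parallel gripper is mounted at the origin on the work surface. World frame = base frame: x ahead of the robot, y to its left, z up, the work surface at z = 0. Lengths are in m, angles in rad, forces in N, time in s.
With the tool pointing down it reaches from about 0.3 to 0.875 m from the base axis. Payload 6.4 kg.
Tool frame: the origin (TCP) lies between the finger pads; the fingertips stand 11 mm ahead of it and the grasp point (between the pads) lies 8 mm behind it (ctrl.tcp_to_tips is the distance from the TCP to the fingertips, in m); x points along the fingers, z is the direction in which the jaws open and shut, and the axes are right-handed (so a half turn about x gives the same grasp; the last joint's range is limited). The gripper opens to 85 mm and grips with 20 to 120 N. Pads are 22 mm wide; open, the fingers measure 114 mm over their backs; the gripper's body (76 mm by 85 mm) begins 54 mm behind the grasp point. The pads swing forward as they close: fully open they stand 13 mm farther back than shut.
Start: joints at [0.997, 0.181, 1.607, -0, 1.354, -0.206], TCP at [0.207, 0.537, 0.242] pointing down, gripper open.
Joint ranges: [-2.99, 2.99], [-0.89, 2.07], [0.3, 2.58], [-1.14, 4.28], [0, 2.63], [-3.12, 3.12]. Speed limits (rad/s): [2.57, 2.57, 3.01, 3.14, 3.14, 3.14].

### API

Orientations are given as a unit quaternion [w, x, y, z].
In Python, from bench import ctrl, eyes, hand_in gives the robot as it stands. The module is installed in compiled form; this text tells all that it offers.
- The arm moves only by the tool step_arm, never from a script. Its arguments are lists of equal length, an entry for each row: "xyz": the shift along the world's x, y, z in mm, a list of three; "spin": the turn about the world's z in rad; "fingers": the opening in per cent of the stroke, from 0 (shut) to 100 (fully open). A call has 1 to 10 rows; each row is the pose to reach, as a shift and turn from the pose commanded when the call began; what a row does not reach only later rows make up. A row lasts 1/10 s, in which the tool goes at most 50 mm and 8.59 degrees, less where a joint would pass 70% of its speed; a pose out of reach is approached as far as the arm can. A call with a gripper value outside its range is refused whole. The fingers move at their own pace and stop on an object; the grip force is fixed at half the most. Time passes only in rows, so rows that repeat a pose let the fingers close. It gives the time, the measured TCP pose, the force and the opening at its end, in the units of the state.
- ctrl.get_obs(): the state, without advancing time (a new reading comes with each control period).
- eyes.camera(name): name is "scene" or "top"; returns the picture (400x640x3 uint8, red, green, blue); there is no depth.
- eyes.camera_model(name): a dict with "vertical_fov" (degrees; the focal length in pixels is half the picture's height over the tangent of half this angle, whatever the lens; pixels are square), "cx", "cy" (the principal point, pixels), "dist_coeffs" ([k1, k2, p1, p2, k3] as OpenCV has them; the pictures are not rectified), "pose" (4x4, takes a point from camera to world coordinates). Camera axes: x right, y up, looking along -z (the intrinsics and any distortion apply to the point x, -y, -z); pixel columns grow to the right and rows downward; lengths in m; the calibration is good to about 2 mm. A picture is of the moment at which its call begins. camera_model takes no time and is no camera call.
- hand_in(): hands the job in, once; it reports no verdict.
The state is a dict: "time_s": time; "q": joint angles; "dq": joint speeds; "joint_efforts": joint torques, N m; "eef_pos": TCP position; "eef_rot": TCP orientation; "wrist_force": force on the tool from outside, world axes, zero at the start; "torque": the same for the moment, N m; "opening": opening from 0.0 (shut) to 1.0 (fully open).
Only numpy, scipy, OpenCV 4.12 (cv2) and the standard library are available. Lean on these libraries where they do the work, as an engineer would, in place of code of your own. Each camera call takes 0.05 s, during which the arm holds its last target.

### The job

The top half of the reading lamp is parked in the wooden rest: lift it out by the bar on its head, turn it until the cross-shaped spline at its foot meshes with the slots in the heavy brass lamp base, and push it all the way down against the spring until its collar sits flush on the base. Finish while still gripping the lamp and pressing it fully home, because the spring lifts it again if you let go and I still have to tighten the locking screw. Leave the teacup and saucer, the glasses case and the red tin where they are.

Things in the scene. Friction and masses are not known exactly. Their poses are not given: they have to be found in the camera images.
- lamp: Loose upright top half of a table lamp, about 0.3 kg, 198 mm tall. Origin: lowest point of its foot, on the axis; z up. Dark steel spline foot z 0-22 mm: two crossed fins along x and y, 32 mm tip to tip, 8 mm thick, lower edges rounded; same every quarter turn. Brass stem 12 mm diameter, dark drum head 70 mm diameter, z 122-158. Starts with its foot in the rest's well.
- lamp_bar (a point): Grip point in the brass bar on top of the lamp's head: on the lamp's axis, 184 mm above its origin. The bar is 46 mm long (lamp's x), 14 mm thick (lamp's y) and 40 mm high: its top is 14 mm above this point, the drum's top 26 mm below it. Axes as the lamp's; grip across y.
- lamp_collar (a point): Centre of the underside of the lamp's brass collar (disc 52 mm diameter, 5 mm thick, just above the spline foot), 22 mm above the lamp's origin. It lies on the rest's top at the start and on the lamp base's top when the lamp is fully home. Axes as the lamp's.
- lamp_base: Brass lamp base, a disc 110 mm diameter and 35 mm high, fixed to the desk; origin at the centre of its underside. In its top is a cross-shaped socket: two crossed slots along the base's x and y, each 36 mm long, 9.6 mm wide and 24 mm deep, between four bright aluminium quarters flush with the top.
- base_socket (a point): Centre of the socket's mouth, at the top of the base, 35 mm above the desk. Its axes are the base's: the slots run along x and y.
- plunger (a joint): Copper spring plunger, 8 mm diameter, in the middle of the socket, its top 12 mm below the mouth when up. Value: metres pushed down: 0 up, 0.010 with the lamp fully home. It pushes back with 6 N at 0 and 14 N at 0.010, more than the lamp weighs: about 11 N of push besides the lamp's weight keeps it home; 14 to 20 N is plenty.
- rest: Light wooden block 90 x 90 x 40 mm, fixed to the desk, with a round well 40 mm diameter, 32 mm deep in the middle of its top, in which the lamp's foot stands. Origin: centre of its underside.
- saucer: White saucer, 120 mm diameter, 13 mm high at the rim, 6 mm in the middle, loose, carrying the teacup. Not to be moved. Origin: centre of its underside.
- teacup: White teacup, 84 mm diameter, 55 mm high, its handle to its y, on the saucer. Not to be moved. Origin: centre of its underside.
- glasses_case: Blue glasses case, 65 x 160 x 35 mm, loose on the desk beyond the work. Not to be moved. Origin: centre of its underside.
- pastille_tin: Red round tin with a pale lid, 64 mm diameter, 45 mm high, loose on the desk beyond the work. Not to be moved. Origin: centre of its underside.

How it is judged:
On the way, in this order (a step that is already met when the one before it is completed fails the run):
1. the lamp is lifted clear of the rest (z of lamp in the frame of rest above 0.045 m and contact force between the fingers and lamp above 1 N and contact force between lamp and rest below 0.1 N), for 0.2 s.
2. the spline has meshed: the foot stands upright in the socket, at least 8 mm deep (horizontal distance between lamp_collar and base_socket below 0.004 m and angle between lamp's own z axis and vertical below 0.08 rad and z of lamp_collar in the frame of base_socket below 0.014 m), for 0.1 s.
At the end, for the whole second after the job is handed in: Lamp still and upright (0.08 rad), centred on the socket within 4 mm, collar within 2.5 mm of the base's top, plunger down at least 7.5 mm, fingers on the lamp with over 3 N and gripping below its bar's top (5 mm slack), not just leaning on it; cup, saucer, case and tin moved under 25 mm (horizontal distance between lamp_collar and base_socket below 0.004 m and angle between lamp's own z axis and vertical below 0.08 rad and z of lamp_collar in the frame of base_socket below 0.0025 m and value of joint plunger above 0.0075 m and contact force between the fingers and lamp above 3 N and z of the grasp point in the frame of lamp below 0.203 m and contact force between lamp and rest below 0.1 N and linear speed of lamp below 0.02 m/s and distance of each of saucer, teacup, glasses_case, pastille_tin from where it was at the start of the episode below 0.025 m); the arm keeps its last pose, push and grip.
It fails at once if a bystander (cup, saucer, case or tin) was pushed more than 25 mm (distance of any of saucer, teacup, glasses_case, pastille_tin from where it was at the start of the episode above 0.025 m).
It fails at once if the teacup was tipped (angle between teacup's own z axis and vertical above 0.35 rad).
It also fails if it takes over 61 s, if anything falls off the work surface, if the arm or the gripper's body presses on something with over 40 N, if the wrist force passes 120 N, or if a joint passes its speed limit or range.

## Working session

There is one attempt and no reset: what is moved stays moved. The work goes in short steps, Python scripts to look and compute and a tool call to move; the robot and the scene stay as the last step left them, time stands still between calls to the robot, and variables do not carry over. Pictures are saved under pics/ and viewed, and the job is handed in when it is done.

Besides the shell and the picture viewer there is one more tool, called after "Emit:" in YAML: its name, and indented under it one key for each argument. step_arm: Moves the arm, as the interface text tells. Its arguments: {"type":"object","properties":{"xyz":{"type":"array"},"spin":{"type":"array"},"fingers":{"type":"array"}},"required":["xyz","spin","fingers"]}

```bash
mkdir -p pics; ls; python3 - <<'E'
from bench import ctrl, eyes
import cv2, numpy as np
for n in ["scene","top"]:
    im=eyes.camera(n); cv2.imwrite(f"pics/{n}0.png",im[:,:,::-1]); m=eyes.camera_model(n); print(n,m)
print(ctrl.get_obs())
E
```

```text
pics
scene {'vertical_fov': 54.738972409357814, 'cx': 316.22943597271035, 'cy': 204.72222742875857, 'dist_coeffs': array([-0.08558377,  0.        ,  0.        ,  0.        ,  0.        ]), 'pose': array([[ 0.6601806 , -0.40905758,  0.6299472 ,  1.23090287],
       [ 0.75097497,  0.3437568 , -0.56379771, -0.56307081],
       [ 0.01407709,  0.84528289,  0.53413357,  0.65856183],
       [ 0.        ,  0.        ,  0.        ,  1.        ]])}
top {'vertical_fov': 46.2441053968421, 'cx': 317.46880416346517, 'cy': 199.56682917670037, 'dist_coeffs': array([0.00547684, 0.        , 0.        , 0.        , 0.        ]), 'pose': array([[ 0.01906265,  0.98696657, -0.15979241,  0.46924661],
       [-0.99915849,  0.0246105 ,  0.03281213,  0.01260602],
       [ 0.03631705,  0.15903246,  0.98660516,  1.08029701],
       [ 0.        ,  0.        ,  0.        ,  1.        ]])}
{'time_s': 0.1, 'q': array([ 9.96676406e-01,  1.81489061e-01,  1.60787217e+00,  1.50899819e-05,
        1.35380359e+00, -2.06298962e-01]), 'dq': array([ 0.00018415,  0.00087221, -0.00413467,  0.00021589, -0.00051224,
       -0.00096442]), 'joint_efforts': array([-5.50282803e-04, -4.45876765e+01, -3.52238846e+01, -4.32856596e-04,
        3.94234565e-03, -3.81568850e-05]), 'eef_pos': array([0.20648194, 0.53615076, 0.241479  ]), 'eef_rot': array([ 0.58249125, -0.4003384 ,  0.58352127,  0.39992004]), 'wrist_force': array([-0.29906903,  0.47305806,  0.14332449]), 'torque': array([-0.00480252,  0.01155114,  0.00725908]), 'opening': 0.9970701733745655}
```

View pics/scene0.png

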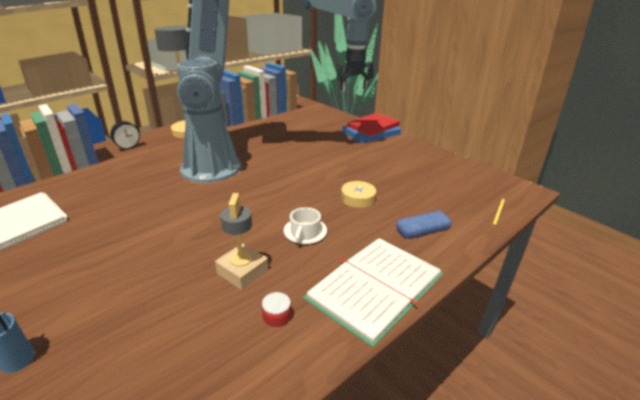

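View pics/top0.png

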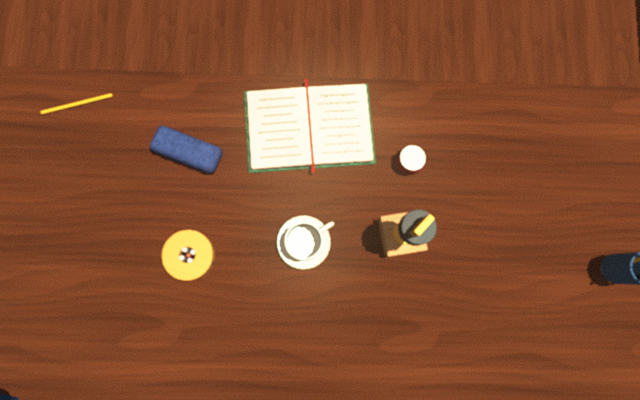

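The top view shows the lamp head at about (418,227), its bar at (425,225), the rest at (404,234), and the base at (188,255) with the socket at (188,255). The cup at (304,242) lies between them. I'll zoom in on these next.

```bash
cat > h.py <<'E'
import numpy as np, cv2
from bench import eyes
def K(m):
    f=200/np.tan(np.radians(m['vertical_fov'])/2)
    return np.array([[f,0,m['cx']],[0,f,m['cy']],[0,0,1]])
def rays(n,px):
    m=eyes.camera_model(n)
    u=cv2.undistortPoints(np.float64(px).reshape(-1,1,2),K(m),m['dist_coeffs']).reshape(-1,2)
    d=np.c_[u[:,0],-u[:,1],-np.ones(len(u))]@m['pose'][:3,:3].T
    return m['pose'][:3,3],d
def onplane(n,px,z):
    o,d=rays(n,px); return o+d*((z-o[2])/d[:,2])[:,None]
def project(n,P):
    m=eyes.camera_model(n); P=np.float64(P).reshape(-1,3)
    c=(P-m['pose'][:3,3])@m['pose'][:3,:3]*[1,-1,-1]
    return cv2.projectPoints(c,np.zeros(3),np.zeros(3),K(m),m['dist_coeffs'])[0].reshape(-1,2)
E
python3 - <<'E'
import cv2,numpy as np
t=cv2.imread('pics/top0.png'); s=cv2.imread('pics/scene0.png')
def crop(i,x,y,w): return cv2.resize(i[y:y+w,x:x+w],(400,400),interpolation=cv2.INTER_CUBIC)
a=np.hstack([crop(t,375,190,80),crop(t,153,220,70)])
cv2.imwrite('pics/z0.png',a)
a=np.hstack([crop(s,200,190,100),crop(s,330,165,60)])
cv2.imwrite('pics/z1.png',a)
E
```

```text
(no output)
```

View pics/z0.png

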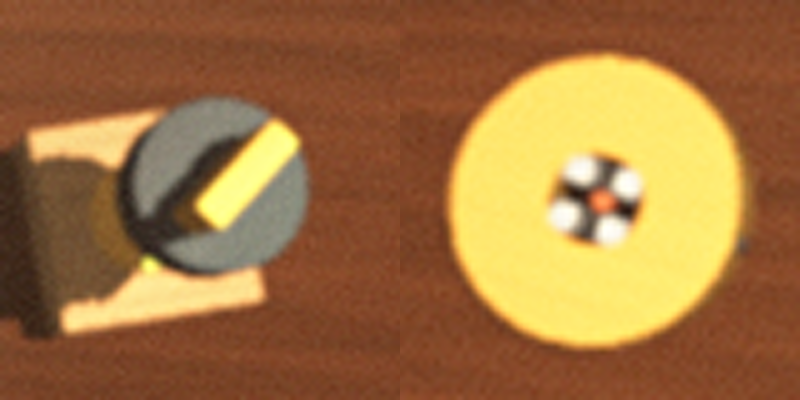

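View pics/z1.png

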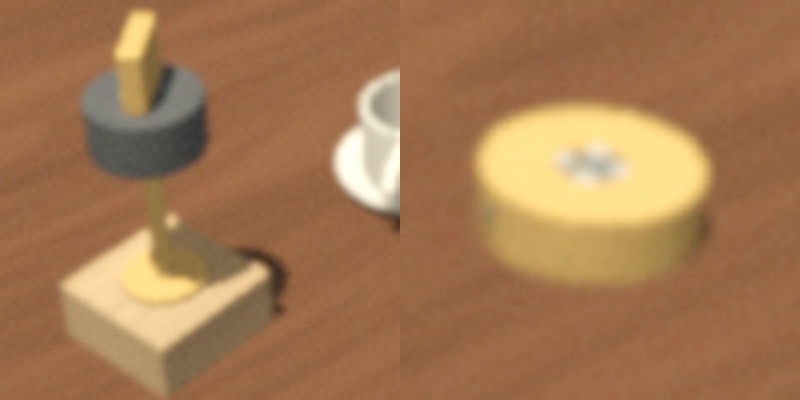

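```bash
cat > m.py <<'E'
from h import *
t=cv2.imread('pics/top0.png'); hsv=cv2.cvtColor(t,cv2.COLOR_BGR2HSV)
S=8
def up(x,y,w,h): return cv2.resize(t[y:y+h,x:x+w],None,fx=S,fy=S,interpolation=cv2.INTER_CUBIC)
def px(c,x,y): return (c+0.5)/S-0.5+np.array([x,y])
def big(m):
    cs,_=cv2.findContours(m,cv2.RETR_EXTERNAL,cv2.CHAIN_APPROX_NONE); return max(cs,key=cv2.contourArea).reshape(-1,2)
# bar
x,y=405,205; h=cv2.cvtColor(up(x,y,35,40),cv2.COLOR_BGR2HSV)
c=big(((h[...,1]>110)&(h[...,2]>200)&(h[...,0]>18)&(h[...,0]<35)).astype(np.uint8))
P=onplane('top',px(c,x,y),0.216)[:,:2]*1000
r=cv2.minAreaRect(P.astype(np.float32)); b=cv2.boxPoints(r); print('bar',r)
e=[b[1]-b[0],b[2]-b[1]]; l=max(e,key=np.linalg.norm); print('bar dir deg',np.degrees(np.arctan2(l[1],l[0]))%180)
# drum: grey
x,y=390,200; h=cv2.cvtColor(up(x,y,60,60),cv2.COLOR_BGR2HSV)
# base disc
x,y=150,220; u=up(x,y,75,75); h=cv2.cvtColor(u,cv2.COLOR_BGR2HSV)
c=big(((h[...,1]>110)&(h[...,2]>190)&(h[...,0]>15)).astype(np.uint8))
P=onplane('top',px(c,x,y),0.035)[:,:2]*1000
print('base',cv2.minEnclosingCircle(P.astype(np.float32)),cv2.fitEllipse(P.astype(np.float32)))
q=((h[...,1]<70)&(h[...,2]>170)).astype(np.uint8)
n,lab,st,cen=cv2.connectedComponentsWithStats(q)
k=[i for i in range(1,n) if st[i,4]>60]; print(st[k,4])
Q=onplane('top',px(cen[k],x,y),0.035)[:,:2]*1000; print(Q,Q.mean(0))
d=Q-Q.mean(0); print('quarter dirs',np.degrees(np.arctan2(d[:,1],d[:,0]))%90)
# scene: bar + base
E
python3 m.py; python3 - <<'E'
from h import *
from bench import ctrl
from scipy.spatial.transform import Rotation as R
q=ctrl.get_obs()['eef_rot']; print(R.from_quat([q[1],q[2],q[3],q[0]]).as_matrix())
E
```

```text
bar ((567.1953735351562, -216.62451171875), (15.095338821411133, 47.24748992919922), 47.457008361816406)
bar dir deg 137.457
base ((509.4465637207031, 262.2611083984375), 56.626468658447266) ((509.1153564453125, 262.1769104003906), (111.31803894042969, 112.25202941894531), 176.31552124023438)
[1440 1360 1465 1405]
[[520.19682602 268.57667606]
 [515.32838485 251.38957253]
 [502.86983141 273.74579642]
 [497.94245333 256.3498874 ]] [509.0843739 262.5154831]
quarter dirs [28.60988523 29.30172759 28.95891978 28.95879098]
[[-8.66212655e-04 -9.33111788e-01  3.59585373e-01]
 [-1.31210164e-03  3.59586259e-01  9.33110926e-01]
 [-9.99998764e-01  3.36459936e-04 -1.53581567e-03]]
```

```bash
python3 - <<'E'
from h import *
s=cv2.imread('pics/scene0.png')
def box(c,a,L,W,z):
    a=np.radians(a);u=np.array([np.cos(a),np.sin(a)]);v=np.array([-u[1],u[0]])
    return [[*(np.array(c)+i*L/2*u+j*W/2*v),z] for i,j in ((1,1),(1,-1),(-1,-1),(-1,1))]
def circ(c,r,z): return [[c[0]+r*np.cos(t),c[1]+r*np.sin(t),z] for t in np.linspace(0,6.28,60)]
b=(.5672,-.2166); ba=(.5091,.2623)
sh=[box(b,137.46,.046,.014,.216),circ(b,.035,.176),circ(b,.026,.045),circ(ba,.055,.035),box(ba,74,.036,.0096,.035),box(ba,164,.036,.0096,.035)]
def draw(n,im,x,y,w,S):
    o=cv2.resize(im[y:y+w,x:x+w],None,fx=S,fy=S,interpolation=cv2.INTER_CUBIC)
    for q in sh:
        p=(project(n,q)-[x,y]+.5)*S-.5
        cv2.polylines(o,[p.astype(int)],True,(0,0,255),1)
    return cv2.resize(o,(400,400))
t=cv2.imread('pics/top0.png')
cv2.imwrite('pics/ov.png',np.hstack([draw('scene',s,195,190,80,5),draw('scene',s,330,165,60,8)]))
cv2.imwrite('pics/ov2.png',np.hstack([draw('top',t,375,190,80,5),draw('top',t,153,220,70,8)]))
E
```

```text
(no output)
```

View pics/ov.png

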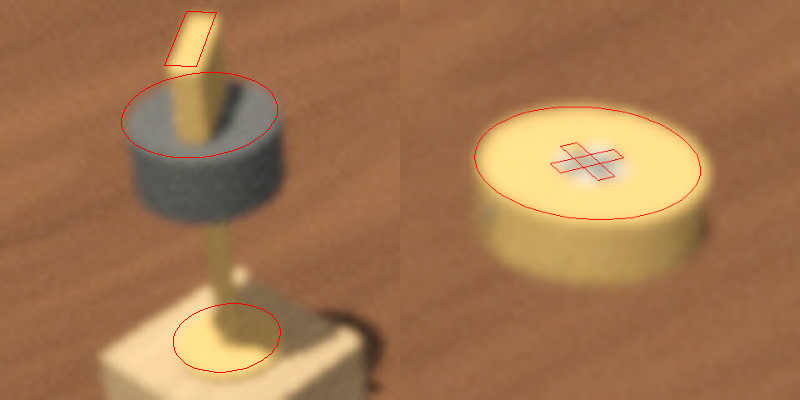

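View pics/ov2.png

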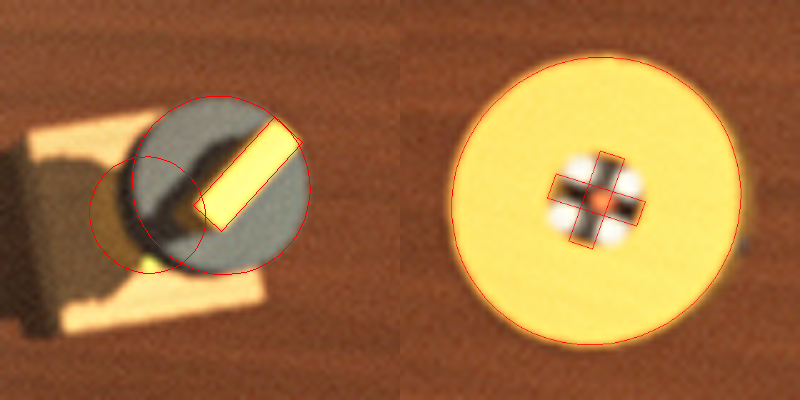

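Emit:
step_arm:
  xyz:
    - [0, 0, 40]
    - [30, -50, 40]
    - [60, -100, 40]
    - [80, -150, 40]
    - [100, -190, 40]
    - [125, -240, 40]
    - [145, -290, 40]
    - [170, -340, 40]
    - [190, -385, 40]
    - [215, -430, 40]
  spin: [0, 0, -0.05, -0.1, -0.15, -0.2, -0.25, -0.3, -0.35, -0.374]
  fingers: [100, 100, 100, 100, 100, 100, 100, 100, 100, 100]

```text
time_s: 1.1
eef_pos: [0.4074, 0.1324, 0.2822]
eef_rot: [0.648, -0.284, 0.647, 0.284]
wrist_force: [1.0, 0.5, -0.4]
opening: 0.998
```

The top overlay fits tightly. In the scene view everything sits about 1 px to the right, for the lamp and base alike, which is within the calibration error. I'll continue to above the bar.

Emit:
step_arm:
  xyz:
    - [20, -45, 0]
    - [40, -90, 0]
    - [60, -135, 0]
    - [82, -180, 0]
    - [105, -230, 0]
    - [125, -275, 0]
    - [140, -310, 0]
    - [147, -322, 0]
    - [147, -322, 0]
    - [147, -322, 0]
  spin: [0, 0, 0, 0, 0, 0, 0, 0, 0, 0]
  fingers: [100, 100, 100, 100, 100, 100, 100, 100, 100, 100]

```text
time_s: 2.1
eef_pos: [0.5539, -0.1867, 0.2817]
eef_rot: [0.647, -0.284, 0.647, 0.285]
wrist_force: [0.5, -0.2, 0.3]
opening: 1.0
```

```bash
cat > st.py <<'E'
from h import *
from bench import ctrl
from scipy.spatial.transform import Rotation as R
import sys
o=ctrl.get_obs();q=o['eef_rot'];M=R.from_quat([q[1],q[2],q[3],q[0]]).as_matrix()
print(o['time_s'],o['eef_pos'],'jaw yaw',np.degrees(np.arctan2(M[1,2],M[0,2])),'tilt',M[:,0],'F',o['wrist_force'],o['opening'],'q',o['q'].round(2))
if len(sys.argv)>1:
    for n in ('scene','top'): cv2.imwrite(f'pics/{n}{sys.argv[1]}.png',eyes.camera(n)[:,:,::-1])
E
python3 st.py 1
python3 - <<'E'
import cv2,numpy as np
t=cv2.imread('pics/top1.png'); s=cv2.imread('pics/scene1.png')
def crop(i,x,y,w): return cv2.resize(i[y:y+w,x:x+w],(400,400),interpolation=cv2.INTER_CUBIC)
cv2.imwrite('pics/z2.png',np.hstack([crop(t,365,180,100),crop(s,180,150,120)]))
E
```

```text
2.1 [ 0.55386012 -0.18668729  0.28168923] jaw yaw 47.50848545945168 tilt [-0.00130282  0.00127522 -0.99999834] F [ 0.47075269 -0.24714733  0.28482197] 1.0000809793755503 q [-0.53  0.17  1.54  0.    1.43 -1.36]
```

View pics/z2.png

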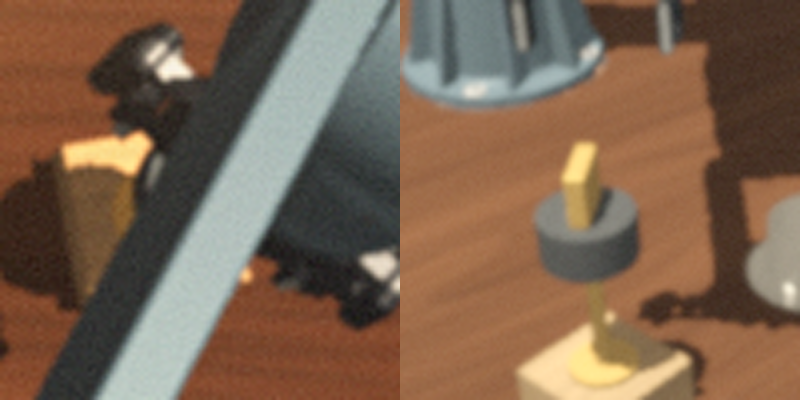

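Emit:
step_arm:
  xyz:
    - [14, -29, -20]
    - [14, -29, -20]
    - [14, -29, -20]
  spin: [0, 0, 0]
  fingers: [70, 55, 55]

```text
time_s: 2.5
eef_pos: [0.5679, -0.2154, 0.2618]
eef_rot: [0.647, -0.284, 0.647, 0.286]
wrist_force: [-0.7, 0.1, 0.5]
opening: 0.551
```

```bash

python3 st.py 2
python3 - <<'E'
import cv2,numpy as np
t=cv2.imread('pics/top2.png'); s=cv2.imread('pics/scene2.png')
def crop(i,x,y,w): return cv2.resize(i[y:y+w,x:x+w],(400,400),interpolation=cv2.INTER_CUBIC)
cv2.imwrite('pics/z3.png',np.hstack([crop(t,365,180,100),crop(s,190,140,100)]))
E
```

```text
2.5 [ 0.56789523 -0.21540822  0.26184417] jaw yaw 47.54094342421593 tilt [-0.00133375  0.00114807 -0.99999845] F [-0.66339979  0.12309854  0.54161174] 0.5509822044520876 q [-0.56  0.24  1.5   0.    1.41 -1.39]
```

View pics/z3.png

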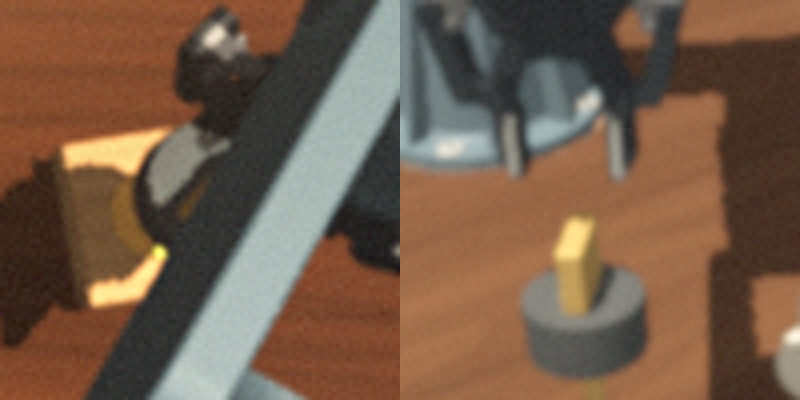

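```bash
python3 - <<'E'
from h import *
print(project('scene',[[.5679,-.2154,.251],[.5679,-.2154,.216]]), 'seen tips ~',190+166.5/4,140+177/4,'bar top ctr',190+177/4,140+238/4)
E
```

```text
[[231.86259167 183.33958893]
 [233.46269071 197.19398032]] seen tips ~ 231.625 184.25 bar top ctr 234.25 199.5
```

Emit:
step_arm:
  xyz:
    - [1, 0, -30]
    - [1, 0, -55]
    - [1, 0, -67]
    - [1, 0, -67]
    - [1, 0, -67]
  spin: [0, 0, 0, 0, 0]
  fingers: [55, 55, 55, 55, 55]

```text
time_s: 3.1
eef_pos: [0.5699, -0.2166, 0.1966]
eef_rot: [0.647, -0.285, 0.647, 0.284]
wrist_force: [0.4, 0.0, 0.1]
opening: 0.549
```

```bash

python3 st.py 3
python3 - <<'E'
import cv2,numpy as np
t=cv2.imread('pics/top3.png'); s=cv2.imread('pics/scene3.png')
def crop(i,x,y,w): return cv2.resize(i[y:y+w,x:x+w],(400,400),interpolation=cv2.INTER_CUBIC)
cv2.imwrite('pics/z4.png',np.hstack([crop(t,365,180,100),crop(s,200,170,70)]))
E
```

```text
3.1 [ 0.56987356 -0.21660488  0.19660758] jaw yaw 47.524175226753165 tilt [ 1.31365183e-03 -7.75791158e-04 -9.99998836e-01] F [0.35009861 0.00318339 0.14137043] 0.5486521697523442 q [-0.56  0.3   1.56  0.    1.28 -1.39]
```

View pics/z4.png

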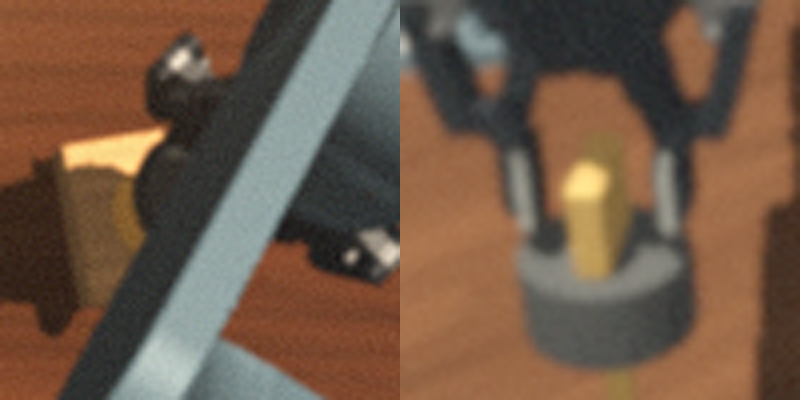

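The bar stands centred between the pads, just above the drum. Next I close the fingers.

Emit:
step_arm:
  xyz:
    - [0, 0, -1]
    - [0, 0, -1]
    - [0, 0, -1]
    - [0, 0, -1]
    - [0, 0, -1]
    - [0, 0, -1]
  spin: [0, 0, 0, 0, 0, 0]
  fingers: [30, 0, 0, 0, 0, 0]

```text
time_s: 3.8
eef_pos: [0.5697, -0.2171, 0.195]
eef_rot: [0.647, -0.285, 0.647, 0.284]
wrist_force: [-0.0, -0.9, 5.5]
opening: 0.154
```

```bash
python3 st.py
```

```text
3.8 [ 0.56966575 -0.21706501  0.19498731] jaw yaw 47.492829041842995 tilt [ 9.40679429e-04 -8.45732367e-04 -9.99999200e-01] F [-0.03012609 -0.87198158  5.54217775] 0.15430175049102493 q [-0.56  0.3   1.56 -0.    1.28 -1.39]
```

Emit:
step_arm:
  xyz:
    - [0, 0, 15]
    - [0, 0, 40]
    - [0, 0, 70]
    - [0, 0, 90]
    - [0, 0, 90]
    - [0, 0, 90]
  spin: [0, 0, 0, 0, 0, 0]
  fingers: [0, 0, 0, 0, 0, 0]

```text
time_s: 4.4
eef_pos: [0.569, -0.2163, 0.2837]
eef_rot: [0.647, -0.285, 0.647, 0.285]
wrist_force: [-1.0, -1.1, -3.1]
opening: 0.157
```

```bash

python3 st.py 4
python3 - <<'E'
import cv2,numpy as np
s=cv2.imread('pics/scene4.png')
cv2.imwrite('pics/z5.png',cv2.resize(s[100:300,150:350],(600,600),interpolation=cv2.INTER_CUBIC))
E
```

```text
4.4 [ 0.56904217 -0.21633008  0.28367492] jaw yaw 47.505172739167584 tilt [-6.86204756e-04  6.32761161e-04 -9.99999564e-01] F [-0.95170115 -1.1426578  -3.14351768] 0.1573603335386232 q [-0.56  0.22  1.47  0.    1.45 -1.39]
```

View pics/z5.png

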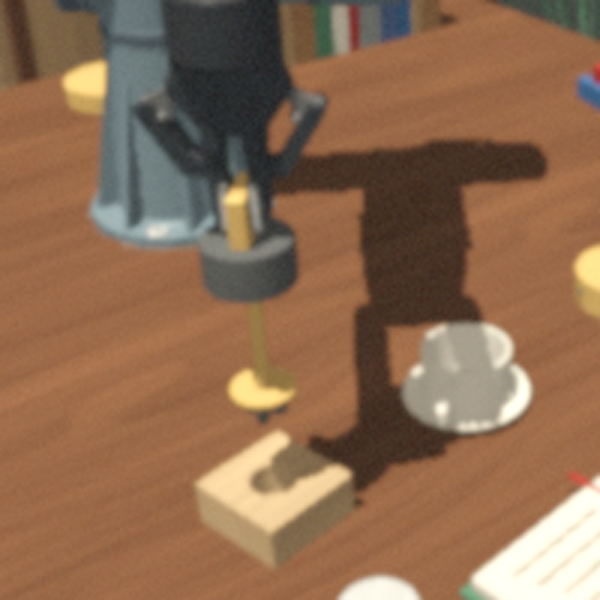

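The lamp hangs clear of the rest, with about 3 N on the wrist. I'll carry it high over the cup to the base, turning +0.4625 rad on the way.

Emit:
step_arm:
  xyz:
    - [-2, 20, 0]
    - [-5, 50, 0]
    - [-9, 80, 0]
    - [-13, 110, 0]
    - [-17, 140, 0]
    - [-21, 170, 0]
    - [-24, 200, 0]
    - [-28, 230, 0]
    - [-32, 260, 0]
    - [-35, 290, 0]
  spin: [0, 0, 0, 0, 0, 0, 0, 0, 0, 0]
  fingers: [0, 0, 0, 0, 0, 0, 0, 0, 0, 0]

```text
time_s: 5.5
eef_pos: [0.5328, 0.0754, 0.283]
eef_rot: [0.646, -0.284, 0.648, 0.285]
wrist_force: [1.2, 0.2, -2.5]
opening: 0.156
```

Emit:
step_arm:
  xyz:
    - [-2, 30, 0]
    - [-5, 60, 0]
    - [-9, 90, 0]
    - [-12, 115, 0]
    - [-16, 140, 0]
    - [-19, 160, 0]
    - [-22, 175, 0]
    - [-23, 185, 0]
    - [-23, 188, 0]
    - [-23, 188, 0]
  spin: [0.05, 0.1, 0.16, 0.22, 0.28, 0.33, 0.38, 0.42, 0.45, 0.4625]
  fingers: [0, 0, 0, 0, 0, 0, 0, 0, 0, 0]

```text
time_s: 6.5
eef_pos: [0.5113, 0.2613, 0.284]
eef_rot: [0.564, -0.426, 0.565, 0.426]
wrist_force: [-0.5, -0.4, -2.2]
opening: 0.152
```

```bash
python3 st.py
```

```text
6.5 [0.51128305 0.26127681 0.28401411] jaw yaw 74.08724490534851 tilt [-3.87174504e-04 -3.75011366e-04 -9.99999855e-01] F [-0.51680541 -0.35243033 -2.16996203] 0.15173220062252574 q [ 0.27  0.15  1.56 -0.    1.43 -1.03]
```

Emit:
step_arm:
  xyz:
    - [0, 0, -25]
    - [0, 0, -45]
    - [0, 0, -57]
    - [0, 0, -60]
    - [0, 0, -60]
    - [0, 0, -60]
  spin: [0, 0, 0, 0, 0, 0]
  fingers: [0, 0, 0, 0, 0, 0]

```text
time_s: 7.1
eef_pos: [0.5122, 0.2613, 0.2255]
eef_rot: [0.565, -0.426, 0.564, 0.425]
wrist_force: [0.4, 0.8, -2.5]
opening: 0.156
```

```bash

python3 st.py 5
python3 - <<'E'
import cv2,numpy as np
t=cv2.imread('pics/top5.png'); s=cv2.imread('pics/scene5.png')
def crop(i,x,y,w): return cv2.resize(i[y:y+w,x:x+w],(400,400),interpolation=cv2.INTER_CUBIC)
cv2.imwrite('pics/z6.png',np.hstack([crop(t,138,205,100),crop(s,310,120,100)]))
E
```

```text
7.1 [0.51215377 0.26127585 0.22548097] jaw yaw 73.9815377482979 tilt [ 1.84081816e-03  4.43006648e-04 -9.99998208e-01] F [ 0.37374264  0.76338128 -2.54729393] 0.1559571346089083 q [ 0.27  0.19  1.63 -0.    1.32 -1.03]
```

View pics/z6.png

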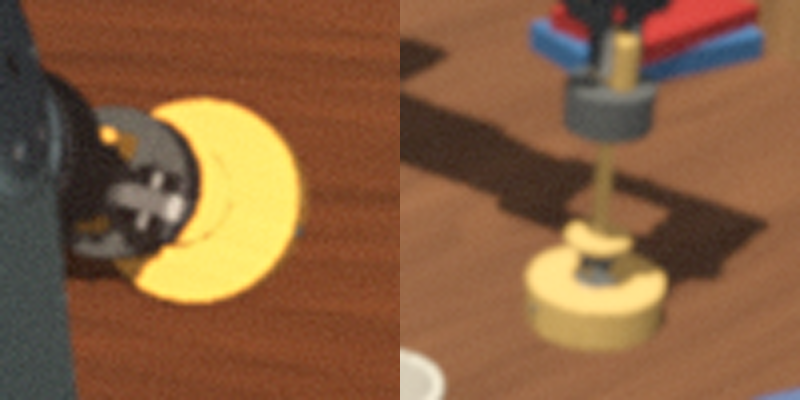

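```bash

python3 - <<'E'
from h import *
t=cv2.imread('pics/top5.png'); s=cv2.imread('pics/scene5.png')
# socket as measured by each camera; lamp at same xy predicted
T=(.5091,.2623)
def circ(c,r,z): return [[c[0]+r*np.cos(t),c[1]+r*np.sin(t),z] for t in np.linspace(0,6.28,60)]
zo=.0485
sh=[circ(T,.055,.035),circ(T,.026,zo+.022),circ(T,.026,zo+.027),circ(T,.035,zo+.158),circ(T,.035,zo+.122)]
def draw(n,im,x,y,w,off=(0,0)):
    S=8;o=cv2.resize(im[y:y+w,x:x+w],None,fx=S,fy=S,interpolation=cv2.INTER_CUBIC)
    for q in sh:
        p=(project(n,q)+off-[x,y]+.5)*S-.5
        cv2.polylines(o,[p.astype(int)],True,(0,0,255),1)
    return cv2.resize(o,(560,560))
cv2.imwrite('pics/ov3.png',draw('scene',s,325,130,70,(1.25,.4)))
cv2.imwrite('pics/ov4.png',draw('top',t,150,220,70))
E
```

```text
(no output)
```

View pics/ov3.png

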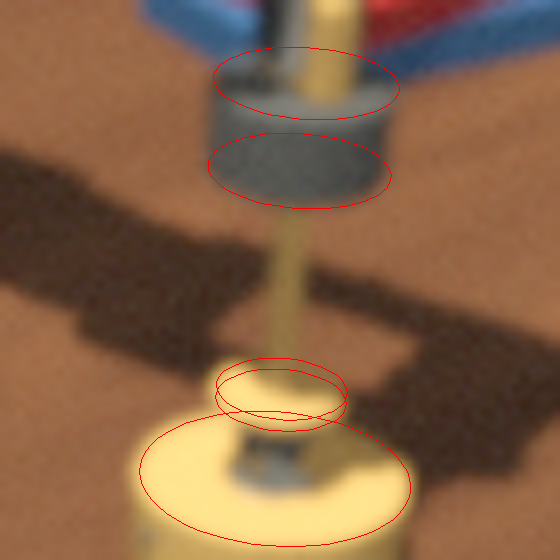

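View pics/ov4.png

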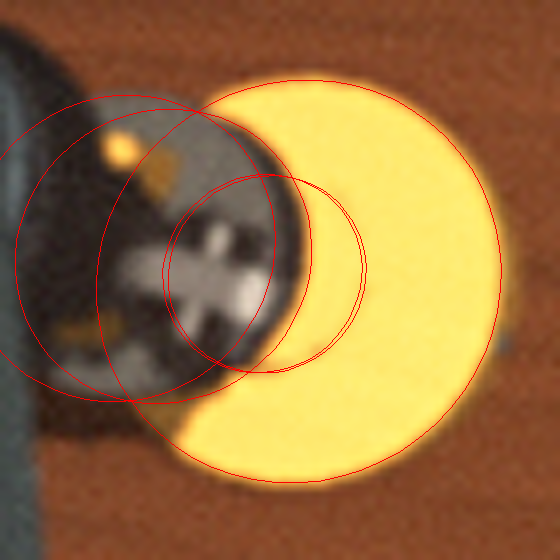

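Both views put the collar and drum within about 1 mm of the axis over the socket. I'll descend step by step and watch the force.

Emit:
step_arm:
  xyz:
    - [0, 0, -6]
    - [0, 0, -10]
    - [0, 0, -13]
    - [0, 0, -14]
  spin: [0, 0, 0, 0]
  fingers: [0, 0, 0, 0]

```text
time_s: 7.6
eef_pos: [0.5111, 0.2614, 0.2097]
eef_rot: [0.565, -0.425, 0.565, 0.426]
wrist_force: [0.3, 1.0, -1.8]
opening: 0.15
```

Emit:
step_arm:
  xyz:
    - [0, 0, -1]
    - [0, 0, -2]
    - [0, 0, -3]
  spin: [0, 0, 0]
  fingers: [0, 0, 0]

```text
time_s: 7.9
eef_pos: [0.5116, 0.2615, 0.2075]
eef_rot: [0.565, -0.426, 0.564, 0.426]
wrist_force: [0.5, 1.4, -2.2]
opening: 0.151
```

Emit:
step_arm:
  xyz:
    - [0, 0, -1.5]
    - [0, 0, -3]
    - [0, 0, -4.5]
    - [0, 0, -6]
  spin: [0, 0, 0, 0]
  fingers: [0, 0, 0, 0]

```text
time_s: 8.3
eef_pos: [0.5115, 0.2614, 0.2012]
eef_rot: [0.565, -0.426, 0.565, 0.426]
wrist_force: [1.0, 1.1, -2.2]
opening: 0.157
```

```bash
python3 st.py
```

```text
8.3 [0.51145588 0.26141533 0.2012359 ] jaw yaw 73.99536567661393 tilt [ 2.69879995e-04  2.76449517e-04 -9.99999925e-01] F [ 0.99250294  1.14603172 -2.22650552] 0.1565086033391126 q [ 0.27  0.22  1.65  0.    1.27 -1.03]
```

Emit:
step_arm:
  xyz:
    - [0, 0, -2]
    - [0, 0, -4]
    - [0, 0, -6]
    - [0, 0, -8]
  spin: [0, 0, 0, 0]
  fingers: [0, 0, 0, 0]

```text
time_s: 8.7
eef_pos: [0.5119, 0.2615, 0.1945]
eef_rot: [0.565, -0.426, 0.564, 0.425]
wrist_force: [-0.9, 1.0, 8.0]
opening: 0.154
```

```bash
python3 st.py
```

```text
8.7 [0.51194278 0.26149186 0.19451715] jaw yaw 74.0001398768606 tilt [ 1.67979475e-03  4.64501034e-04 -9.99998481e-01] F [-0.93975354  1.03874344  7.95294122] 0.15402898173953816 q [ 0.27  0.23  1.65  0.    1.26 -1.03]
```

Emit:
step_arm:
  xyz:
    - [0, 0, -1.5]
    - [0, 0, -3]
    - [0, 0, -4]
    - [0, 0, -4]
  spin: [0, 0, 0, 0]
  fingers: [0, 0, 0, 0]

```text
time_s: 9.1
eef_pos: [0.5121, 0.2615, 0.191]
eef_rot: [0.565, -0.426, 0.564, 0.425]
wrist_force: [-1.1, 1.4, 8.8]
opening: 0.15
```

```bash
python3 st.py
```

```text
9.1 [0.51210142 0.26152607 0.19103985] jaw yaw 73.99949101652021 tilt [ 2.08168230e-03  5.55368340e-04 -9.99997679e-01] F [-1.07566132  1.41910421  8.77185625] 0.15049250639058467 q [ 0.27  0.23  1.66 -0.    1.25 -1.03]
```

Emit:
step_arm:
  xyz:
    - [0, 0, -1]
    - [0, 0, -1.5]
    - [0, 0, -1.5]
    - [0, 0, -1.5]
  spin: [0, 0, 0, 0]
  fingers: [0, 0, 0, 0]

```text
time_s: 9.5
eef_pos: [0.5122, 0.2616, 0.1901]
eef_rot: [0.566, -0.426, 0.564, 0.425]
wrist_force: [-2.4, 1.5, 11.3]
opening: 0.154
```

Emit:
step_arm:
  xyz:
    - [0, 0, 0]
    - [0, 0, 0]
    - [0, 0, 0]
  spin: [0, 0, 0]
  fingers: [0, 0, 0]

```text
time_s: 9.8
eef_pos: [0.5122, 0.2616, 0.19]
eef_rot: [0.566, -0.426, 0.564, 0.425]
wrist_force: [-2.2, 0.0, 10.7]
opening: 0.153
```

```bash

python3 st.py 6
python3 - <<'E'
import cv2,numpy as np
s=cv2.imread('pics/scene6.png')
cv2.imwrite('pics/z7.png',cv2.resize(s[130:205,325:400],(600,600),interpolation=cv2.INTER_CUBIC))
E
```

```text
9.8 [0.51220242 0.26157241 0.19004702] jaw yaw 74.00298567397127 tilt [ 2.48912403e-03  6.16498970e-04 -9.99996712e-01] F [-2.2147541   0.0444656  10.70358953] 0.1530795405340993 q [ 0.27  0.23  1.66 -0.    1.25 -1.03]
```

View pics/z7.png

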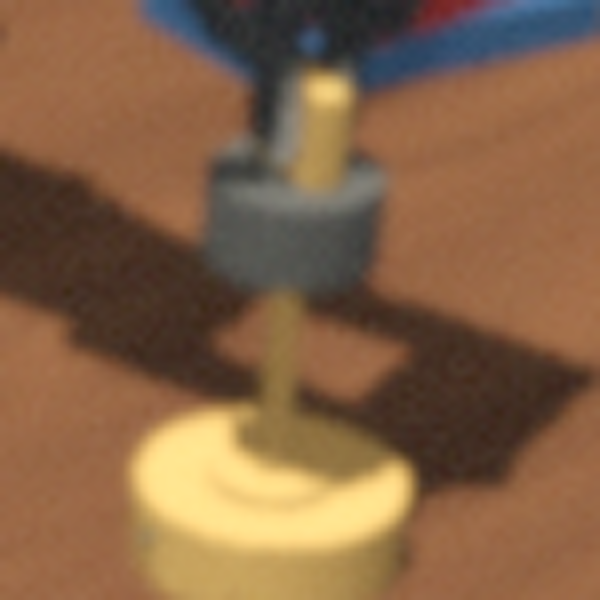

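The collar is now at, or very near, the base top. I'll press a bit more and look for the stiff stop, which should show as force rising without travel.

Emit:
step_arm:
  xyz:
    - [0, 0, -0.5]
    - [0, 0, -1]
    - [0, 0, -1]
    - [0, 0, -1]
  spin: [0, 0, 0, 0]
  fingers: [0, 0, 0, 0]

```text
time_s: 10.3
eef_pos: [0.5124, 0.2617, 0.19]
eef_rot: [0.566, -0.426, 0.564, 0.425]
wrist_force: [-4.5, 0.8, 17.2]
opening: 0.151
```

Emit:
step_arm:
  xyz:
    - [0, 0, -0.5]
    - [0, 0, -1]
    - [0, 0, -1]
    - [0, 0, -1]
  spin: [0, 0, 0, 0]
  fingers: [0, 0, 0, 0]

```text
time_s: 10.7
eef_pos: [0.5129, 0.2617, 0.19]
eef_rot: [0.566, -0.426, 0.563, 0.425]
wrist_force: [-5.6, -0.2, 21.3]
opening: 0.154
```

The stop is at TCP z = 0.190: force went from 11 to 21 N with no further travel. I'll ease off slightly and check that it settles.

Emit:
step_arm:
  xyz:
    - [0, 0, 0.6]
    - [0, 0, 0.6]
    - [0, 0, 0.6]
    - [0, 0, 0.6]
    - [0, 0, 0.6]
  spin: [0, 0, 0, 0, 0]
  fingers: [0, 0, 0, 0, 0]

```text
time_s: 11.2
eef_pos: [0.5127, 0.2617, 0.19]
eef_rot: [0.566, -0.426, 0.563, 0.425]
wrist_force: [-4.0, -0.8, 18.8]
opening: 0.157
```

```bash

python3 st.py 7; python3 st.py
python3 - <<'E'
from h import *
t=cv2.imread('pics/top7.png'); s=cv2.imread('pics/scene7.png')
T=(.5091,.2623)
def circ(c,r,z): return [[c[0]+r*np.cos(t),c[1]+r*np.sin(t),z] for t in np.linspace(0,6.28,60)]
zo=.013
sh=[circ(T,.055,.035),circ(T,.026,zo+.027),circ(T,.035,zo+.158),circ(T,.035,zo+.122)]
def draw(n,im,x,y,w,off=(0,0)):
    S=8;o=cv2.resize(im[y:y+w,x:x+w],None,fx=S,fy=S,interpolation=cv2.INTER_CUBIC)
    for q in sh:
        p=(project(n,q)+off-[x,y]+.5)*S-.5
        cv2.polylines(o,[p.astype(int)],True,(0,0,255),1)
    return cv2.resize(o,(400,400))
cv2.imwrite('pics/ov5.png',np.hstack([draw('scene',s,325,135,70,(1.25,.4)),draw('top',t,150,220,70)]))
cv2.imwrite('pics/full7.png',s)
E
```

```text
11.2 [0.51274855 0.26166673 0.19001045] jaw yaw 74.01510611322334 tilt [ 4.08652419e-03  7.68001889e-04 -9.99991355e-01] F [-4.02283542 -0.76365984 18.8073301 ] 0.15695007073264775 q [ 0.27  0.23  1.66 -0.    1.25 -1.03]
11.3 [0.5127349  0.2616721  0.19000552] jaw yaw 74.01570384915719 tilt [ 4.07118773e-03  7.75302532e-04 -9.99991412e-01] F [-4.8821831  -0.56396913 18.40182203] 0.15334601428473812 q [ 0.27  0.23  1.66 -0.    1.25 -1.03]
```

View pics/ov5.png

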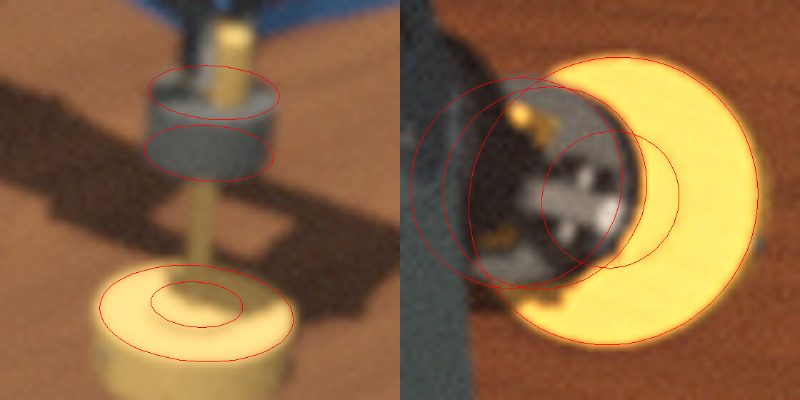

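View pics/full7.png

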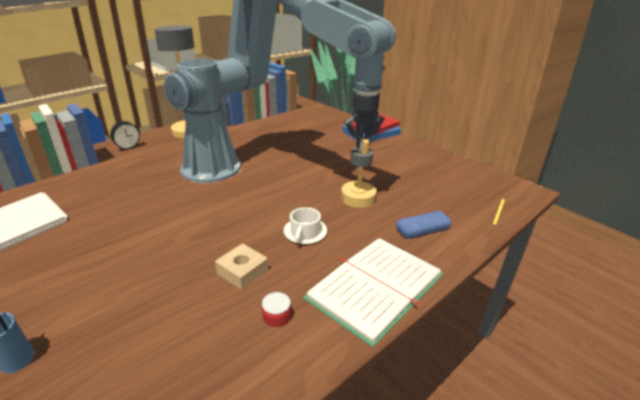

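```bash
python3 -c "
from bench import hand_in
print(hand_in())"
```

```text
the job is handed in; nothing more can be done
None
```

The lamp's top half is in the brass base with the spline meshed. I handed it in at about 11.3 s with the arm still gripping the bar and pressing it down. The hand-in reports no verdict, so what follows rests on my own checks.

**What I did:** I found the bar and the socket in the top view and gripped the bar across its thickness. I lifted the lamp 90 mm, carried it over the cup while turning it about +26.5°, and lowered it into the socket. It went in about 11 mm with no contact force before I pressed it against the spring.

**Last checks:**
- **Fully down:** the tool stopped at a height of 0.190 m, which matches the collar sitting flush on the base. From there the push rose from 11 to 21 N with no further travel. I eased it to about 18.5 N before handing in.
- **Grip and tilt:** the fingers are on the bar, with the grasp point about 0.185 m up the lamp. The tool is tilted by only about 0.004 rad.
- **Bystanders:** the cup, saucer, case and tin look unmoved in the final scene picture. I compared it by eye, not by measurement.

**What disagreed:** the two cameras differ by about 1 pixel (2–4 mm). I worked mainly from the top view, and the spline's clean entry supports that choice. There is also a steady sideways force of 4–5 N on the wrist.

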